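# Walk the tall oil tin up to the stop strip

## Robot

A 6-joint arm with a two-finger parallel gripper is mounted at the origin on a cart in front of the work surface, level with it; the furniture and walls round the work are solid. World frame = base frame: x ahead of the robot, y to its left, z up, the work surface at z = 0. Lengths are in m, angles in degrees, forces in N, time in s.
With the tool pointing down it reaches from about 0.375 to 0.925 m from the base axis. Payload 5.7 kg.
Tool frame: the origin (TCP) lies midway between the tips of the shut fingers; the grasp point (between the pads) lies 19 mm behind it (grip_point_offset is the z of the grasp point in the tool frame, in m); z points along the fingers, x is the direction in which the jaws open and shut, and the axes are right-handed (so a half turn about z gives the same grasp; the last joint's range is limited). The gripper opens to 85 mm and grips with 20 to 120 N. Pads are 22 mm wide; open, the fingers measure 114 mm over their backs; the gripper's body (76 mm by 85 mm) begins 54 mm behind the grasp point. The pads swing forward as they close: fully open they stand 13 mm farther back than shut.
Start: joints at [-81.881, 20.558, 86.54, -0, 72.909, -6.595], TCP at [0.152, -0.58, 0.231] pointing down, gripper open.
Joint ranges: [-170.27, 170.27], [-57.76, 135], [12.27, 136.19], [-55.21, 235.2], [11.17, 155.16], [-170.74, 170.74]. Speed limits (degrees/s): [136.94, 136.94, 180, 180, 180, 180].

## Interface

Orientations are given as [roll, pitch, yaw] about the fixed x, y, z axes, in that order (R = Rz(yaw) Ry(pitch) Rx(roll)).
In Python, from plant import * gives the robot as it stands. The module is installed in compiled form; this text tells all that it offers. Calls block until the motion is done:
- move_pose(position, orientation): joint-space move of the TCP to a pose.
- move_straight(position, frame=None, vel=0.15, guard=None): straight line of the TCP; frame=None keeps the orientation; vel is the mean speed in m/s. With guard (N) it stops when the force on the tool has changed by that much, and returns True; else False.
- goto_joints(angles): joint-space move.
- let_go() and grasp(effort=None): open the fingers fully, or close them until they stop; effort is the grip in N (None keeps the last).
- wait(seconds).
- inverse_kinematics(position, orientation): joint angles nearest the present ones, or None.
- capture(name): name is "scene" or "side" or "wrist"; returns a dict with "pixels" (420x560x3 uint8, red, green, blue), "K" (3x3 intrinsics, pixels), "R" (3x3) and "t" (3): a world point X has camera coordinates R X + t. Camera axes: x right, y down, z forward; pixel columns grow to the right and rows downward; lengths in m; the calibration is good to about 2 mm. A picture is of the moment at which its call begins. There is no depth.
A pose or a line that the arm cannot do raises PlanningError and nothing moves.
- hand_in(): hands the job in, once; it reports no verdict.
Readings, each from a call of its own:
- current_clock(): time.
- current_joint_pos(): joint angles.
- current_joint_velocities(): joint speeds.
- current_joint_efforts(): joint torques, N m.
- current_position(): TCP position.
- current_eef_rot(): TCP orientation.
- current_ft_force(): force on the tool from outside, world axes, zero at the start.
- current_wrist_torque(): the same for the moment, N m.
- current_finger_gap(): finger opening in m.
Only numpy, scipy, OpenCV 4.12 (cv2) and the standard library are available. Lean on these libraries where they do the work, as an engineer would, in place of code of your own. Each camera call takes 0.05 s, during which the arm holds its last target.

## Task

Walk the taller of the two flat steel tins up to the wooden stop strip behind it, the way one moves a heavy can: never lift it clear of the worktop, but tip it onto its left bottom edge and swing its right end (the capped end) forward to the strip, set it down, then tip it onto its right edge and swing the left end forward likewise, one swing for each end. It must end upright and let go, its broad side square along the strip with no more than a finger's breadth (about 20 mm) between them; leave the shorter tin alone.

Things in the scene. Friction and masses are not known exactly. Their poses are not given: they have to be found in the camera images.
- tall_tin_centre (a point): Centre (half-way up) of the tall tin: loose upright flat tin of plain steel, about 0.85 kg, 56 mm thick (its x), 140 mm wide (y), 200 mm tall (z), round white cap (27 mm wide, 14 mm high) on top at y = -42 mm. Take it across its thickness near the top. +x looks to the strip, +y to the robot's left. Starts 45 to 75 mm short of the strip, within 6 degrees of parallel.
- tall_tin_left_foot (a point): Middle of the tall tin's left bottom edge, 70 mm to the +y side of its middle, at worktop height (z = 0) while that edge is down; axes as the tin's.
- tall_tin_right_foot (a point): Middle of the tall tin's right (capped-end) bottom edge, 70 mm to the -y side of its middle, at worktop height (z = 0) while that edge is down; axes as the tin's.
- strip: Wooden stop strip fixed to the worktop beyond the tins: 30 mm wide (its x, pointing away from the robot), 460 mm long (y, to the robot's left), 12 mm high. Origin: middle of its underside, so its near edge is at x = -15 mm, and the tall tin touches it when the tin's bottom-edge points lie at x = -43 mm in the strip's frame.
- short_tin_centre (a point): Centre (half-way up) of the shorter tin, the one to leave alone: same look, 50 mm thick (x), 110 mm wide (y), 140 mm tall (z), its cap at the right end. It stands in front of the strip, to the left or to the right of the tall tin.
Not all that is in view belongs to the job. What is shaped like the part that bears tall_tin_centre but yellow is not meant.

How it is judged (in metres and radians):
On the way, in this order (a step that is already met when the one before it is completed fails the run):
1. the right end is off the worktop and is swung to within about 30 mm of the strip while the left edge stays down, within 25 mm of where it stood (height (world z) of tall_tin_right_foot above 0.006 m and x of tall_tin_right_foot in the frame of strip above -0.075 m and height (world z) of tall_tin_left_foot below 0.006 m and distance of tall_tin_left_foot from where it was at the start of the episode below 0.025 m), for 0.1 s.
2. the right end is set down within about 20 mm of the strip, the left edge still within 25 mm of where it stood (x of tall_tin_right_foot in the frame of strip between -0.066 and -0.039 m and height (world z) of each of tall_tin_right_foot, tall_tin_left_foot below 0.004 m and distance of tall_tin_left_foot from where it was at the start of the episode below 0.025 m), for 0.1 s.
3. the left end is off the worktop and is swung to within about 30 mm of the strip while the right edge stays down near the strip (x of tall_tin_right_foot in the frame of strip between -0.066 and -0.039 m and height (world z) of tall_tin_left_foot above 0.006 m and x of tall_tin_left_foot in the frame of strip above -0.075 m and height (world z) of tall_tin_right_foot below 0.006 m), for 0.1 s.
At the end, for the whole second after the job is handed in: The tall tin stands upright (within 3 degrees) and at rest on the worktop, both ends of its broad side within 23 mm of the strip's near edge (touching it is allowed), hence parallel to it within about 10 degrees (x of tall_tin_left_foot in the frame of strip between -0.066 and -0.039 m and x of tall_tin_right_foot in the frame of strip between -0.066 and -0.039 m and angle between tall_tin_centre's own z axis and vertical below 0.06 rad and height (world z) of each of tall_tin_left_foot, tall_tin_right_foot below 0.004 m and linear speed of tall_tin below 0.02 m/s).
It fails at once if the tall tin is lifted clear of the worktop (both bottom edges more than 10 mm up) (height (world z) of each of tall_tin_left_foot, tall_tin_right_foot above 0.01 m).
It fails at once if the tall tin is tipped by more than 35 degrees (angle between tall_tin_centre's own z axis and vertical above 0.61 rad).
It fails at once if the shorter tin is moved more than 15 mm (distance of short_tin_centre from where it was at the start of the episode above 0.015 m).
It also fails if it takes over 38 s, if anything falls off the work surface, if the arm or the gripper's body presses on something with over 40 N, if the wrist force passes 120 N, or if a joint passes its speed limit or range.

## Working session

There is one attempt and no reset: what is moved stays moved. The work goes in short steps, each a Python script; the robot and the scene stay as the last script left them, time stands still between calls to the robot, and variables do not carry over. Pictures are saved under pics/ and viewed, and the job is handed in when it is done.

```bash
mkdir -p pics; ls
python3 - <<'E'
from plant import *
import cv2
for n in ("scene","side","wrist"):
    c=capture(n); cv2.imwrite(f"pics/{n}0.png",c["pixels"][:,:,::-1]); print(n,c["K"].tolist(),c["R"].tolist(),c["t"].tolist())
print(current_clock(),current_position(),current_eef_rot(),current_finger_gap())
E
```

```text
pics
scene [[406.15913100772974, 0.0, 281.0484391849013], [0.0, 406.15913100772974, 211.3497619109149], [0.0, 0.0, 1.0]] [[-0.9954128358919815, -0.0944780141541799, -0.01507285583310023], [-0.05091846937917875, 0.6565371294372799, -0.7525731241190707], [0.0809975037736625, -0.748353460947258, -0.6583361617522588]] [0.4760334515405025, 0.31575536796577947, 1.0514686285117583]
side [[441.4863032202254, 0.0, 278.7749496657968], [0.0, 441.4863032202254, 209.21609912798675], [0.0, 0.0, 1.0]] [[0.9526664761915277, -0.3038014199549805, -0.011457852074223585], [-0.23539566914324575, -0.7132593753502712, -0.6601893231668812], [0.19239403340389943, 0.6316373648766187, -0.7510118342624841]] [-0.6035297128121038, -0.049134186308921676, 1.5174265032271297]
wrist [[340.56014277388965, 0.0, 283.9638312452657], [0.0, 340.56014277388965, 210.0956734812727], [0.0, 0.0, 1.0]] [[0.2535267369621108, -0.9673270642246413, -0.0015951375751161602], [-0.9141221326070964, -0.24012096476878464, 0.32668432615655785], [-0.31639361612270384, -0.0813650606651711, -0.9451321635516139]] [-0.5983445817006281, -0.042320622098827664, 0.38177343782998774]
0.15 [ 0.15229015 -0.57980928  0.23064685] [-1.79993754e+02  8.21503281e-02 -7.52853505e+01] 0.08507836380155621
```

View pics/scene0.png

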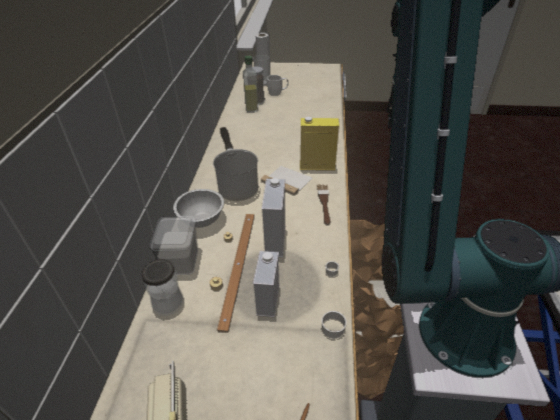

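View pics/side0.png

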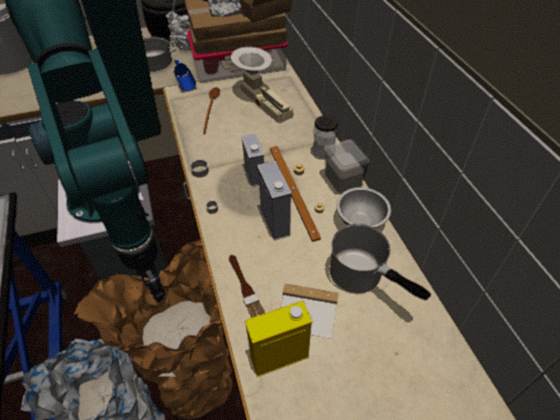

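View pics/wrist0.png

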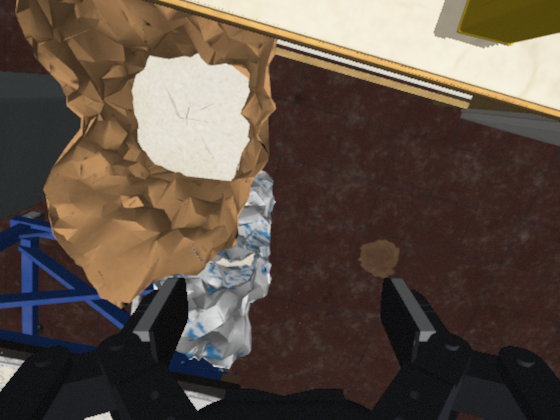

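The scene and side views show the tall tin (scene about 275,215; side 275,200). The short tin is on its left (scene 266,285; side 253,160). The brown strip runs behind both (scene 220,325 to 250,215), and the yellow decoy stands apart. I'll zoom in to measure them.

Run:
```python
import cv2
a=cv2.imread("pics/scene0.png")[165:335,200:350]; cv2.imwrite("pics/s_z.png",cv2.resize(a,None,fx=3.5,fy=3.5,interpolation=cv2.INTER_CUBIC))
a=cv2.imread("pics/side0.png")[120:250,190:340]; cv2.imwrite("pics/d_z.png",cv2.resize(a,None,fx=4,fy=4,interpolation=cv2.INTER_CUBIC))
```

```text
(no output)
```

View pics/s_z.png

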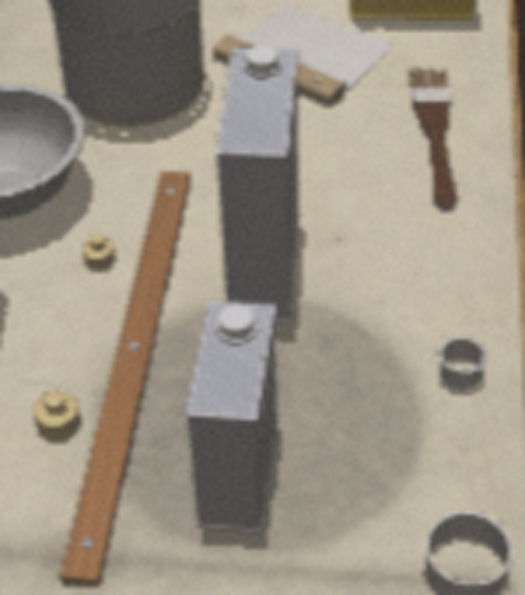

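View pics/d_z.png

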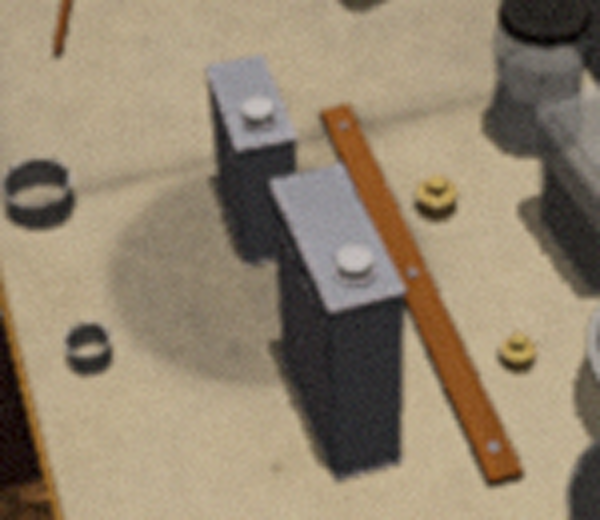

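```bash
cat > h.py <<'E'
import numpy as np, cv2
def proj(c,X):
    p=c["K"]@(c["R"]@np.asarray(X)+c["t"]); return p[:2]/p[2]
def ray(c,uv):
    K,R,t=map(np.array,(c["K"],c["R"],c["t"]))
    d=R.T@np.linalg.solve(K,[uv[0],uv[1],1.]); return -R.T@t,d/np.linalg.norm(d)
def plane(c,uv,z):
    o,d=ray(c,uv); return o+d*(z-o[2])/d[2]
def tri(c1,u1,c2,u2):
    A=[];b=[]
    for c,u in((c1,u1),(c2,u2)):
        o,d=ray(c,u);P=np.eye(3)-np.outer(d,d);A.append(P);b.append(P@o)
    X=np.linalg.solve(sum(A),sum(b))
    return X,np.linalg.norm(A[0]@X-b[0])+np.linalg.norm(A[1]@X-b[1])
E
python3 - <<'E'
from plant import *
from h import *
s=capture("scene");d=capture("side")
S=lambda p:(p[0]/3.5+200,p[1]/3.5+165)
D=lambda p:(p[0]/4+190,p[1]/4+120)
np.set_printoptions(precision=4,suppress=True)
names=["+x+y","+x-y","-x-y","-x+y"]
for n,a,b in zip(names,[(219,152),(231,50),(298,50),(290,154)],[(345,166),(402,293),(328,311),(270,182)]):
    print("tall",n,*tri(s,S(a),d,D(b)))
for n,a,b in zip(names,[(190,414),(208,302),(276,306),(262,418)],[(263,57),(296,140),(238,150),(207,68)]):
    print("short",n,*tri(s,S(a),d,D(b)))
for n,a,b in zip(["ff","fn","nf","nn"],[(162,172),(188,174),(62,577),(99,580)],[(522,472),(489,481),(351,103),(321,113)]):
    print("strip",n,tri(s,S(a),d,D(b)), plane(s,S(a),.012),plane(d,D(b),.012))
# mask strip
for nm,c in(("scene",s),("side",d)):
    hsv=cv2.cvtColor(c["pixels"],cv2.COLOR_RGB2HSV)
    m=cv2.inRange(hsv,(3,110,50),(15,255,255))
    cs,_=cv2.findContours(m,cv2.RETR_EXTERNAL,cv2.CHAIN_APPROX_NONE)
    for k in cs:
        if cv2.contourArea(k)>300:
            x,y,w,h=cv2.boundingRect(k)
            if not(200<x<330 and 120<y+h/2<300): continue
            W=np.array([plane(c,p[0],.012)[:2] for p in k],np.float32)
            r=cv2.minAreaRect(W); print(nm,(x,y,w,h),r)
            mid=np.mean(cv2.boxPoints(r),0)
            # PCA line
            print(cv2.boxPoints(r))
E
```

```text
tall +x+y [ 0.5519 -0.2297  0.1937] 0.005506747415042453
tall +x-y [ 0.5551 -0.3663  0.1925] 0.0026174317210314597
tall -x-y [ 0.4981 -0.3685  0.1945] 0.0007538281768763216
tall -x+y [ 0.4939 -0.2298  0.195 ] 0.003801675151375276
short +x+y [ 0.5465 -0.0124  0.1329] 0.0035401603252186364
short +x-y [ 0.546  -0.1221  0.1322] 0.0013051369502871234
short -x-y [ 0.4951 -0.121   0.1339] 0.0030040297320587336
short -x+y [ 0.4958 -0.0125  0.1338] 0.005840945374500013
strip ff (array([ 0.6386, -0.4108,  0.0054]), np.float64(0.0010946391400505186)) [ 0.6364 -0.4032  0.012 ] [ 0.637  -0.4153  0.012 ]
strip fn (array([ 0.612 , -0.4104,  0.0046]), np.float64(0.00017272442388834713)) [ 0.6105 -0.4023  0.012 ] [ 0.6096 -0.4155  0.012 ]
strip nf (array([0.6425, 0.0478, 0.0063]), np.float64(0.004722582623934031)) [0.6386 0.0519 0.012 ] [0.643  0.0421 0.012 ]
strip nn (array([0.6137, 0.0466, 0.0036]), np.float64(0.0021637879744208924)) [0.6107 0.052  0.012 ] [0.6121 0.0374 0.012 ]
scene (218, 215, 35, 116) ((0.6248718500137329, -0.17488262057304382), (0.45101115107536316, 0.0251618605107069), 89.58683776855469)
[[ 0.6107 -0.4003]
 [ 0.6358 -0.4005]
 [ 0.6391  0.0505]
 [ 0.6139  0.0507]]
side (270, 146, 51, 95) ((0.6237863898277283, -0.186634823679924), (0.4613554775714874, 0.031066955998539925), 89.71391296386719)
[[ 0.6071 -0.4172]
 [ 0.6382 -0.4174]
 [ 0.6405  0.044 ]
 [ 0.6094  0.0441]]
```

Both tins and the strip triangulate consistently. All heights read about 6 mm low, in both views, so that is calibration bias. The tall tin's centre is about (0.525, -0.299) and its gap to the strip about 57 mm. Next I move above the tin and check with the wrist camera from two places.

Run:
```python
from plant import *
from h import *
np.set_printoptions(precision=4,suppress=True)
move_straight([0.152,-0.58,0.36])
move_pose([0.525,-0.295,0.40],[180,0,1.5])
print(current_position(),current_joint_pos(),current_clock())
import pickle
a=capture("wrist"); cv2.imwrite("pics/w1.png",a["pixels"][:,:,::-1])
move_straight([0.475,-0.235,0.40])
b=capture("wrist"); cv2.imwrite("pics/w2.png",b["pixels"][:,:,::-1])
pickle.dump((a,b),open("w.pkl","wb")); print(current_clock())
```

```text
[ 0.5244 -0.296   0.3998] [-35.9895  15.0274  71.3029  -0.0306  93.6858 -37.3874] 2.975
3.7417
```

View pics/w1.png

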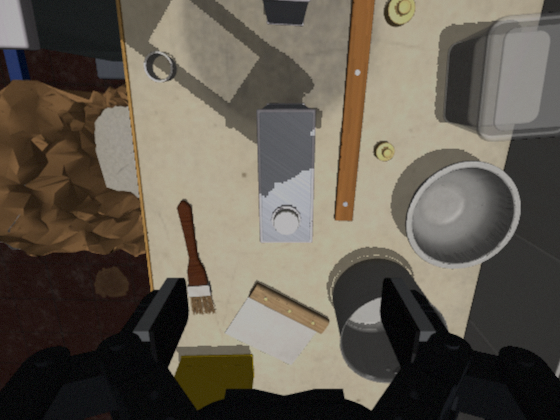

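View pics/w2.png

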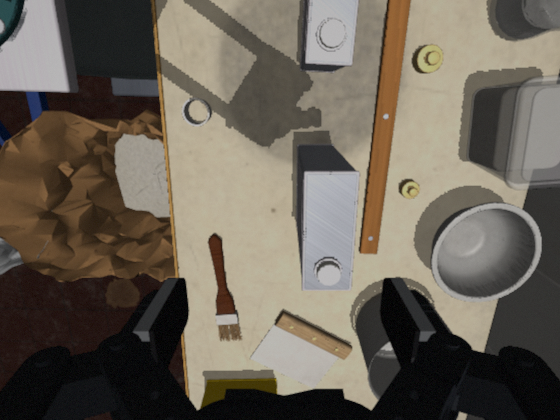

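In w1 the tall tin's top face has corners at about (258,110), (316,110), (312,241) and (259,239). In w2 they are at about (301,170), (358,171), (352,290) and (303,289), with the strip just to the right of the tin. I'll triangulate these next.

Run:
```python
import pickle
from h import *
np.set_printoptions(precision=4,suppress=True)
a,b=pickle.load(open("w.pkl","rb"))
for n,p,q in zip(["-x+y","+x+y","+x-y","-x-y"],[(258,109.5),(316,110),(312.5,242),(260,240)],[(301,170.5),(358.5,171),(352.5,290),(303,289.5)]):
    print(n,*tri(a,p,b,q),plane(a,p,.2)[:2],plane(b,q,.2)[:2])
for nm,c in(("w1",a),("w2",b)):
    hsv=cv2.cvtColor(c["pixels"],cv2.COLOR_RGB2HSV)
    m=cv2.inRange(hsv,(3,110,50),(15,255,255))
    cs,_=cv2.findContours(m,cv2.RETR_EXTERNAL,cv2.CHAIN_APPROX_NONE)
    for k in cs:
        if cv2.contourArea(k)>300:
            x,y,w,h=cv2.boundingRect(k)
            if x<310 or h<100: continue
            W=np.array([plane(c,p[0],.012)[:2] for p in k],np.float32)
            r=cv2.minAreaRect(W); print(nm,(x,y,w,h),r); print(cv2.boxPoints(r))
for p,q in [((345.5,203.5),(370,239)),((357.5,72),(386,117))]: print("screw",*tri(a,p,b,q))
```

```text
-x+y [ 0.4949 -0.2291  0.1826] 0.00315004054250365 [ 0.4974 -0.2274] [ 0.4926 -0.2263]
+x+y [ 0.554  -0.2271  0.1908] 0.0006945716216133942 [ 0.5535 -0.2265] [ 0.5517 -0.2253]
+x-y [ 0.5573 -0.3643  0.2032] 0.0008672376931759242 [ 0.5573 -0.366 ] [ 0.5584 -0.3659]
-x-y [ 0.5001 -0.3609  0.2092] 1.399093463790439e-05 [ 0.4995 -0.365 ] [ 0.5008 -0.3667]
w1 (335, 0, 40, 221) ((0.6256389021873474, -0.24953395128250122), (0.3200394809246063, 0.02988818846642971), 89.5973129272461)
[[ 0.6096 -0.4094]
 [ 0.6395 -0.4097]
 [ 0.6417 -0.0896]
 [ 0.6118 -0.0894]]
w2 (360, 0, 50, 254) ((0.6252973675727844, -0.21872079372406006), (0.38136026263237, 0.03057776764035225), 89.57867431640625)
[[ 0.6086 -0.4093]
 [ 0.6392 -0.4095]
 [ 0.642  -0.0282]
 [ 0.6114 -0.0279]]
screw [ 0.6244 -0.3789  0.0202] 0.002421159329802197
screw [ 0.6253 -0.1816  0.0228] 0.0005921471574343974
```

Run:
```python
from plant import *
from h import *
np.set_printoptions(precision=4,suppress=True)
psi=np.deg2rad(1.8); c=np.array([0.5255,-0.2975]); g=c+0.005*np.array([-np.sin(psi),np.cos(psi)])
move_straight([*g,0.27],frame=[180,0,1.8],vel=.2)
print(current_position(),current_eef_rot())
print(move_straight([*g,0.156],vel=.1,guard=12), current_position(),current_ft_force())
grasp(90); wait(.2)
print(current_position(),current_eef_rot(),current_finger_gap(),current_ft_force(),current_wrist_torque(),current_clock())
for n in("scene","side"):
    cv2.imwrite(f"pics/{n}1.png",cv2.resize(capture(n)["pixels"][100:350,150:400,::-1],None,fx=2.4,fy=2.4,interpolation=2))
```

```text
[ 0.5257 -0.2926  0.2708] [179.9726  -0.0432   1.7984]
False [ 0.5258 -0.2929  0.1567] [-0.4439  0.0095  0.1062]
[ 0.5261 -0.293   0.1569] [179.9357  -0.0983   1.7958] 0.05480418540760246 [ 0.1137 -0.2198  5.6643] [ 0.0256 -0.0285 -0.0093] 6.5167
```

View pics/scene1.png

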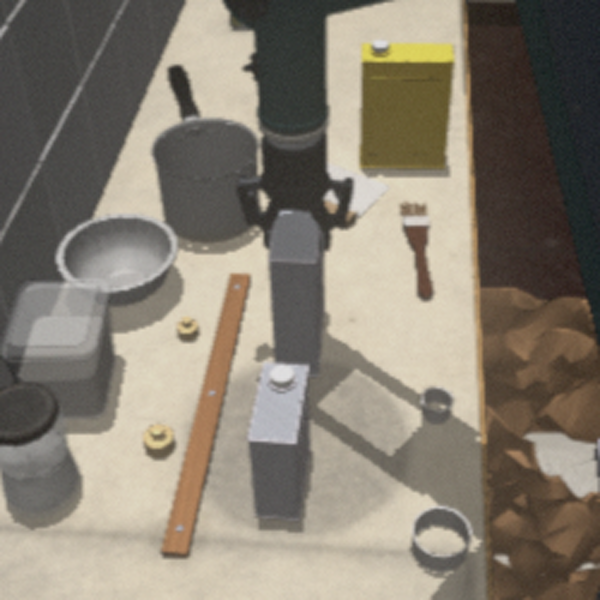

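View pics/side1.png

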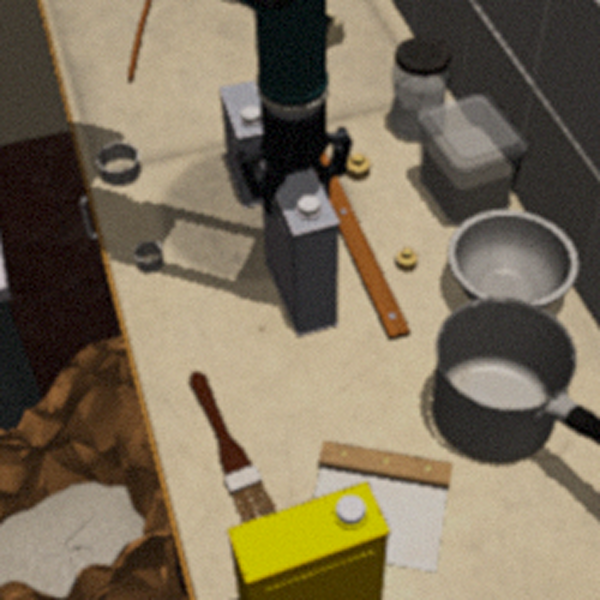

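Both views show the fingers across the tin's thickness, clear of the cap, with the tin upright and the short tin untouched. Next I tip the tin onto its left edge and swing the right end.

```bash
cat > mv.py <<'E'
from plant import *
from h import *
from scipy.spatial.transform import Rotation as Ro
np.set_printoptions(precision=4,suppress=True)
L=np.array([0,.07,-.1]); Rt=np.array([0,-.07,-.1]); G=np.array([0,.005,.056])
def Rtin(phi,psi): return Ro.from_euler("xyz",[phi,0,psi],degrees=True).as_matrix()
def cmd(pivot_local,pivot_w,phi,psi,vel=.05):
    R=Rtin(phi,psi)
    p=np.asarray(pivot_w)+R@(G-pivot_local)
    r=[180+phi if phi<=0 else phi-180,0,psi]
    move_straight(p.tolist(),frame=r,vel=vel)
def feet(): # estimated from measured TCP, rigid grip assumed
    r=current_eef_rot(); R=Ro.from_euler("xyz",r,degrees=True).as_matrix()@Ro.from_euler("x",180,degrees=True).as_matrix()
    c=np.array(current_position())-R@G
    return c+R@L,c+R@Rt,R
E
python3 - <<'E'
from mv import *
c=np.array([0.5255,-0.2975,.1]); P=c+Rtin(0,1.8)@L
print(P)
cmd(L,P,-3.5,1.8); cmd(L,P,-7,1.8)
print(feet()[:2],current_eef_rot(),current_ft_force(),current_wrist_torque(),current_clock())
for n in("scene","side"):
    cv2.imwrite(f"pics/{n}2.png",cv2.resize(capture(n)["pixels"][120:300,190:370,::-1],None,fx=3.2,fy=3.2,interpolation=2))
E
```

```text
[ 0.5233 -0.2275  0.    ]
(array([ 0.5243, -0.2283,  0.0005]), array([ 0.5287, -0.3672,  0.0177])) [172.9404  -0.0836   1.8247] [ 1.7277 -2.7833  5.6372] [-0.1939 -0.3571 -0.0289] 7.3333
```

View pics/side2.png

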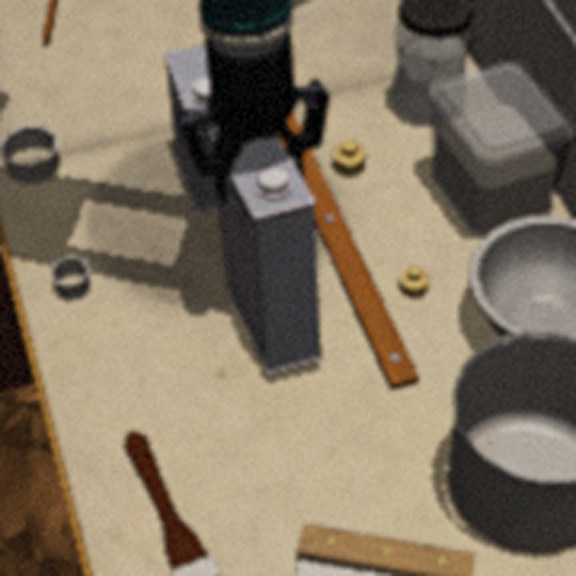

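View pics/scene2.png

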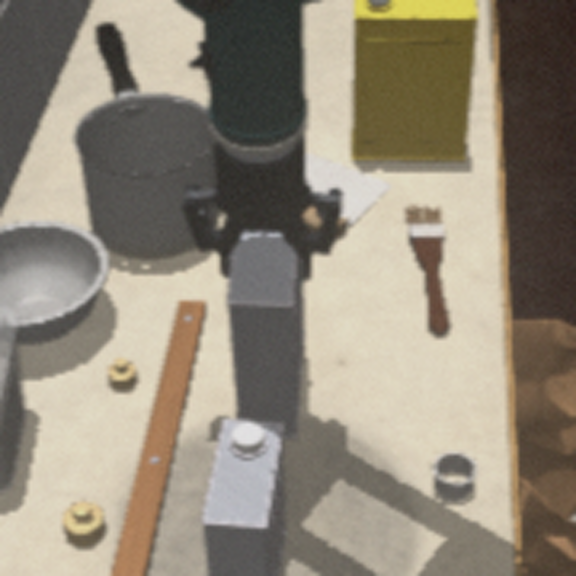

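Run:
```python
from mv import *
d=capture("side");s=capture("scene")
l,r,R=feet()
for dx in(-.028,.028):
    o=R@[dx,0,0]
    print("tipped",proj(d,r+o),"flat",proj(d,[.528+dx,-.3675,0]),"top",proj(d,r+o+R@[0,0,.2]))
    print("left foot scene",proj(s,l+o), "left top scene",proj(s,l+o+R@[0,0,.2]))
```

```text
tipped [273.9353 236.3764] flat [273.8058 239.6683] top [269.5923 186.3016]
left foot scene [282.2233 256.2213] left top scene [280.825  213.6176]
tipped [290.8731 231.5209] flat [290.7612 235.2526] top [288.3912 181.3982]
left foot scene [264.2965 255.5338] left top scene [260.511  212.9605]
```

The side view shows the right bottom edge raised about 3 px, at (273,237)-(290,232.5), against a predicted 3.3 px. That puts the right end roughly 13–17 mm up, with the left edge down. Next, the swing.

Run:
```python
from mv import *
c=np.array([0.5255,-0.2975,.1]); P=c+Rtin(0,1.8)@L
for psi in (6.5,11.5,16.5,21.2):
    cmd(L,P,-7,psi,vel=.04)
    f=feet();print(f[0],f[1],current_ft_force(),current_wrist_torque())
wait(.3)
f=feet();print(f[0],f[1],current_eef_rot(),current_clock(),current_finger_gap())
for n in("scene","side"):
    c_=capture(n);cv2.imwrite(f"pics/{n}3.png",cv2.resize(c_["pixels"][120:300,190:370,::-1],None,fx=3.2,fy=3.2,interpolation=2))
    for dx in(-.028,.028): print(n,"rfoot",proj(c_,f[1]+f[2]@[dx,0,0]),"lfoot",proj(c_,f[0]+f[2]@[dx,0,0]))
```

```text
[ 0.5238 -0.2282  0.0004] [ 0.5395 -0.3663  0.0174] [ 0.8097 -1.5827  7.3281] [ 0.2759 -0.1883  0.159 ]
[ 0.5235 -0.228   0.0003] [ 0.5511 -0.3642  0.0173] [ 0.564  -1.3641  7.2448] [0.4444 0.0017 0.1432]
[ 0.5232 -0.2278  0.0004] [ 0.5627 -0.3611  0.0173] [ 0.5919 -0.3663  8.7605] [0.4596 0.1621 0.1162]
[ 0.523  -0.2277  0.0003] [ 0.5732 -0.3573  0.0172] [ 0.5515 -0.5214  8.783 ] [0.5103 0.1872 0.1758]
[ 0.5231 -0.2277  0.0003] [ 0.5732 -0.3573  0.0172] [173.0719   0.0032  21.1552] 8.8333 0.05469027845816683
scene rfoot [270.8602 221.4229] lfoot [282.2758 254.2452]
scene rfoot [254.5452 224.7005] lfoot [264.8937 258.041 ]
side rfoot [288.1001 232.5419] lfoot [261.3077 210.2117]
side rfoot [301.6969 223.7429] lfoot [274.5389 202.2587]
```

View pics/side3.png

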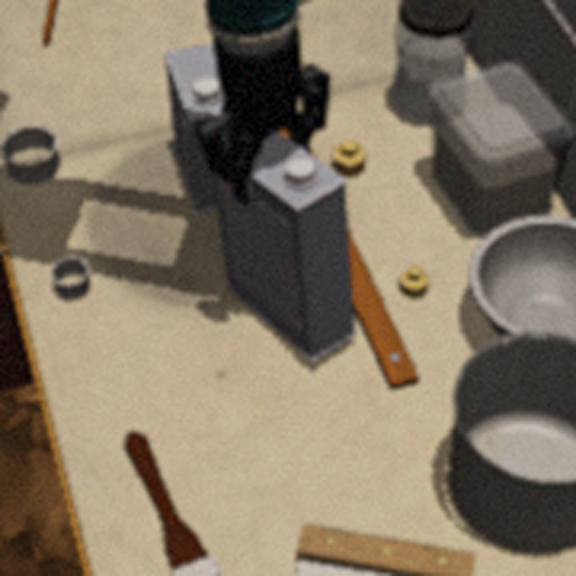

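View pics/scene3.png

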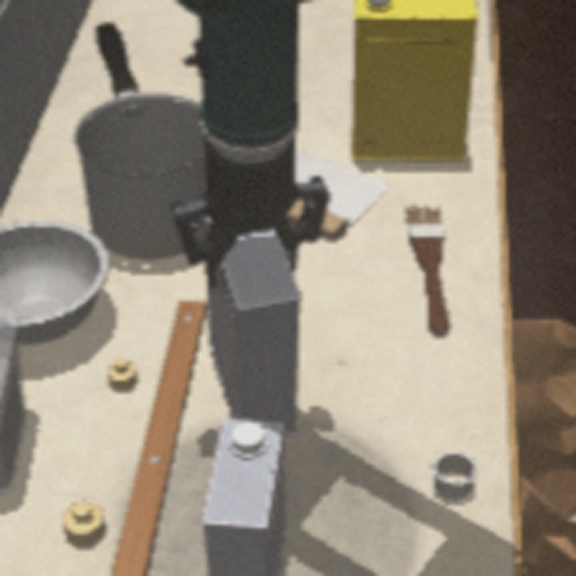

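Run:
```python
from mv import *
c_=capture("side");cv2.imwrite("pics/side3b.png",cv2.resize(c_["pixels"][165:240,250:325,::-1],None,fx=8,fy=8,interpolation=2))
l,r,R=feet()
for phi in(-7,-4,-1):
    R=Rtin(phi,21.2)
    for dx in(-.028,.028):
        b=l+R@(Rt-L+[dx,0,0])
        print(phi,b[2], (proj(c_,b)-[250,165])*8,(proj(c_,b+R@[0,0,.2])-[250,165])*8)
print("cap",[ (proj(c_,l+Rtin(p,21.2)@(np.array([0,-.042,.114])-L))-[250,165])*8 for p in (-7,-4,-1)])
```

```text
-7 0.017373651283403704 [304.9703 539.9429] [263.1769 147.2657]
-7 0.017373651283403704 [413.6761 469.4829] [384.3704  76.2951]
-4 0.010077849530860598 [306.0337 552.5978] [283.3   177.294]
-4 0.010077849530860598 [414.3267 482.1885] [404.2306 105.7214]
-1 0.0027552801079027463 [306.4665 564.6063] [302.8238 207.955 ]
-1 0.0027552801079027463 [414.3431 494.2688] [423.4436 135.8027]
cap [array([271.5299,  45.545 ]), array([292.4187,  72.8396]), array([312.9026, 101.0567])]
```

View pics/side3b.png

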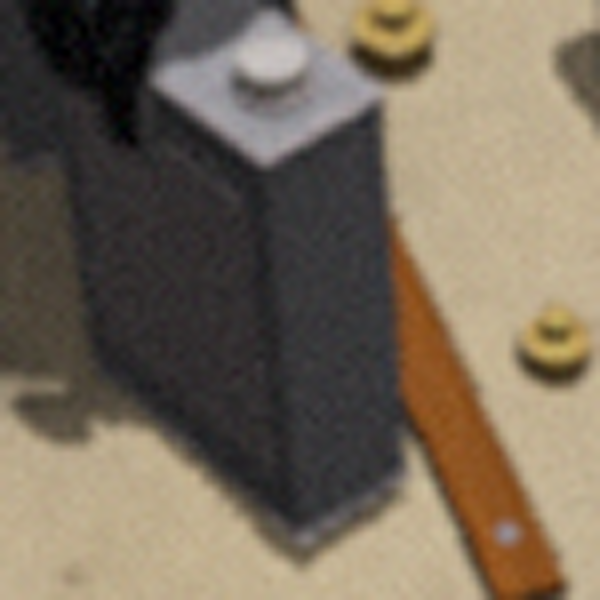

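Top corners at (265,165) and (382,97), with the cap at (270,50), match a tip of about 6.5–7°. So the right end is up about 16 mm and the estimated right foot is about 52 mm before the strip origin. I'll set it down now.

Run:
```python
from mv import *
c=np.array([0.5255,-0.2975,.1]); P=c+Rtin(0,1.8)@L
cmd(L,P,-3.5,21.2,.04);cmd(L,P,0,21.2,.04); wait(.3)
f=feet();print(f[0],f[1],current_eef_rot(),current_ft_force(),current_wrist_torque(),current_clock())
for n in("scene","side"):
    c_=capture(n);cv2.imwrite(f"pics/{n}4.png",cv2.resize(c_["pixels"][155:265,235:345,::-1],None,fx=5.4,fy=5.4,interpolation=2))
    for dx in(-.028,.028): print(n,"rfoot",5.4*(proj(c_,f[1]+f[2]@[dx,0,0])-[235,155]),"lfoot",5.4*(proj(c_,f[0]+f[2]@[dx,0,0])-[235,155]))
```

```text
[ 0.5227 -0.2261  0.001 ] [ 0.5733 -0.3567  0.0006] [-179.8541   -0.0115   21.1565] [-0.6147  4.6965 14.0877] [ 0.3369  0.3892 -0.0687] 10.1
scene rfoot [194.3085 378.9217] lfoot [255.5939 537.2013]
scene rfoot [106.8904 396.6306] lfoot [161.6111 557.7207]
side rfoot [286.3427 435.5771] lfoot [140.7864 295.7506]
side rfoot [359.1027 388.2069] lfoot [212.2313 252.8372]
```

View pics/side4.png

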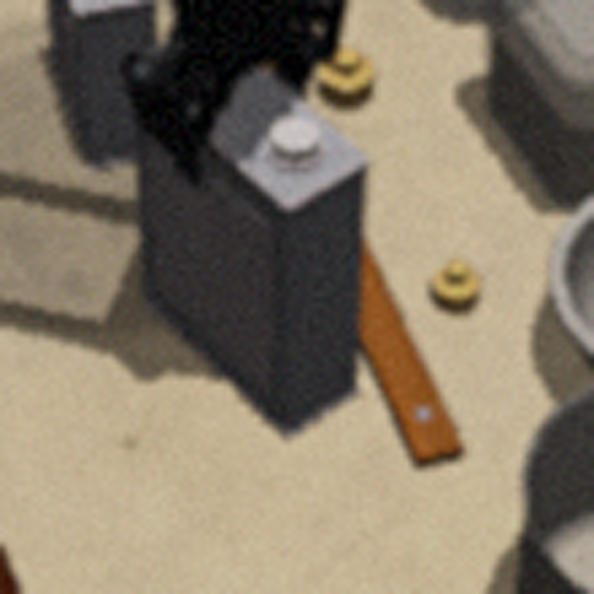

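View pics/scene4.png

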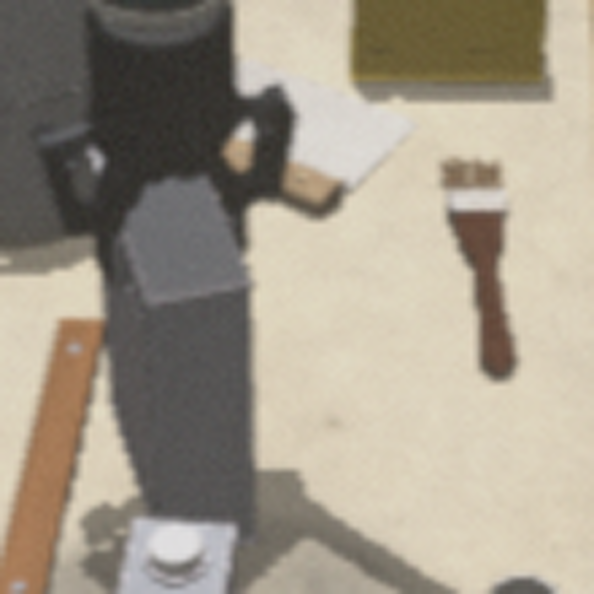

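The side view shows the right end flat, with bottom corners at (288,435) and (353,393) matching the prediction and a 9–10 mm gap to the strip. Next I tip the tin onto its right edge and swing the left end.

Run:
```python
from mv import *
c=np.array([0.5255,-0.2975,.1]); P=c+Rtin(0,1.8)@L; Q=P+Rtin(0,21.2)@(Rt-L); print(Q)
for phi,psi in ((3.5,21.2),(7,21.2),(7,16),(7,10.5),(7,5),(7,-.4)):
    cmd(Rt,Q,phi,psi,vel=.04)
    f=feet();print(f[0],f[1],current_ft_force(),current_wrist_torque())
wait(.3)
f=feet();print(f[0],f[1],current_eef_rot(),current_clock(),current_finger_gap())
for n in("scene","side"):
    c_=capture(n);cv2.imwrite(f"pics/{n}5.png",cv2.resize(c_["pixels"][155:265,235:345,::-1],None,fx=5.4,fy=5.4,interpolation=2))
    for dx in(-.028,.028): print(n,"rfoot",5.4*(proj(c_,f[1]+f[2]@[dx,0,0])-[235,155]),"lfoot",5.4*(proj(c_,f[0]+f[2]@[dx,0,0])-[235,155]),"rtop",5.4*(proj(c_,f[1]+f[2]@[dx,0,0.2])-[235,155]),"ltop",5.4*(proj(c_,f[0]+f[2]@[dx,0,.2])-[235,155]))
```

```text
[ 0.5739 -0.3581  0.    ]
[ 0.5228 -0.2264  0.0095] [ 0.5732 -0.3567  0.0005] [-1.627   4.7523 12.8931] [ 0.3621  0.1862 -0.0199]
[ 0.5231 -0.2273  0.018 ] [ 0.5732 -0.3568  0.0005] [-2.1677  3.9486 11.6377] [0.3219 0.1636 0.0013]
[ 0.5351 -0.2237  0.0178] [ 0.5732 -0.3572  0.0004] [-0.7733  2.7312 10.9943] [-0.0268  0.239  -0.2044]
[ 0.548  -0.2209  0.0176] [ 0.5731 -0.3575  0.0003] [-2.312   1.8534  9.3172] [-0.1983  0.2823 -0.1672]
[ 0.5612 -0.2194  0.0176] [ 0.5732 -0.3578  0.0003] [-1.5636  2.4007  9.1796] [-0.3465  0.3371 -0.2641]
[ 0.5743 -0.219   0.0175] [ 0.5732 -0.3579  0.0003] [-1.2025  1.3135  9.673 ] [-0.3736  0.3598 -0.2326]
[ 0.5743 -0.219   0.0175] [ 0.5732 -0.3579  0.0003] [-172.9393    0.0465   -0.4577] 12.4583 0.05521742225124934
scene rfoot [195.8128 389.3998] lfoot [165.4415 534.7109] rtop [189.9574 106.8245] ltop [155.9895 237.8344]
scene rfoot [106.7038 384.1075] lfoot [ 68.2566 528.3636] rtop [ 92.9042 102.1618] ltop [ 49.2784 232.1378]
side rfoot [278.2339 425.0446] lfoot [209.1161 238.8729] rtop [293.8184 223.0205] ltop [215.0983  24.9994]
side rfoot [368.567  402.3057] lfoot [295.3649 218.6082] rtop [395.9906 198.9802] ltop [312.0777   3.9113]
```

View pics/side5.png

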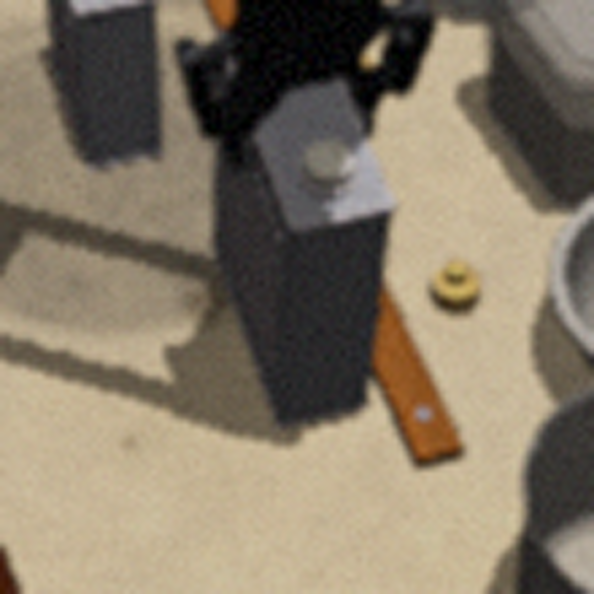

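View pics/scene5.png

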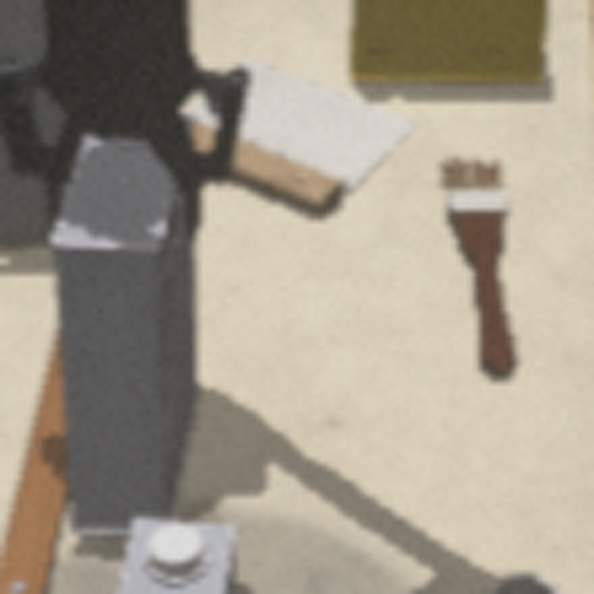

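The scene view shows the left bottom edge (75,530) with a shadow gap under it, and the right corner in the side view (365,405) matches the prediction. I'll set it down and check before releasing.

Run:
```python
from mv import *
c=np.array([0.5255,-0.2975,.1]); P=c+Rtin(0,1.8)@L; Q=P+Rtin(0,21.2)@(Rt-L)
cmd(Rt,Q,3.5,-.4,.04);cmd(Rt,Q,0,-.4,.04); wait(.3)
f=feet();print(f[0],f[1],current_eef_rot(),current_ft_force(),current_wrist_torque(),current_clock())
for n in("scene","side"):
    c_=capture(n);cv2.imwrite(f"pics/{n}6.png",cv2.resize(c_["pixels"][155:265,235:345,::-1],None,fx=5.4,fy=5.4,interpolation=2))
    for dx in(-.028,.028): print(n,"rfoot",5.4*(proj(c_,f[1]+f[2]@[dx,0,0])-[235,155]),"lfoot",5.4*(proj(c_,f[0]+f[2]@[dx,0,0])-[235,155]))
```

```text
[ 0.5747 -0.2187  0.0008] [ 0.5737 -0.3587  0.0009] [179.9884   0.0039  -0.4116] [-0.7383 -0.6808 10.7294] [-0.094   0.5549  0.2814] 13.6917
scene rfoot [195.0273 387.8349] lfoot [165.7779 554.8801]
scene rfoot [105.9262 382.55  ] lfoot [ 69.4083 548.5177]
side rfoot [279.592  425.2848] lfoot [210.2234 256.6011]
side rfoot [369.9433 402.43  ] lfoot [295.7041 236.2895]
```

View pics/side6.png

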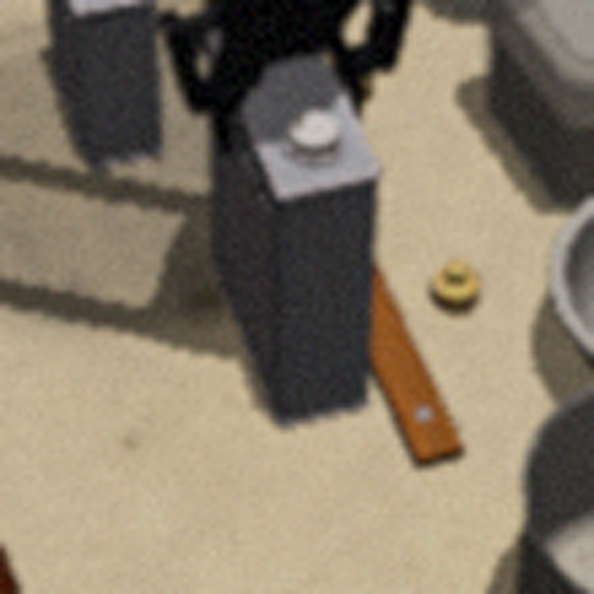

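View pics/scene6.png

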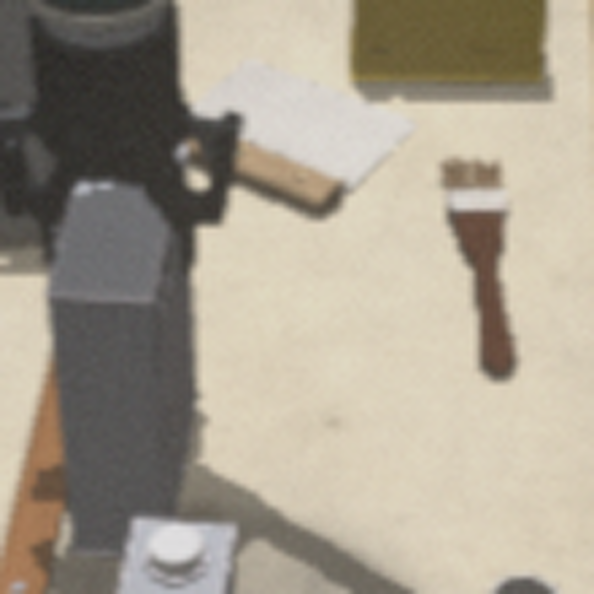

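The tin looks flat, with the left bottom edge at (75,552) in the scene view and no gap beneath. I'll release it, back off and check with all three cameras.

Run:
```python
from mv import *
import pickle
let_go(); wait(.2); p=current_position(); print(p,current_finger_gap())
move_straight([p[0],p[1],.30],vel=.1)
move_straight([.50,-.27,.42],vel=.2); wait(.3)
out={}
for n in("scene","side","wrist"):
    c_=out[n]=capture(n); k=c_["pixels"][:,:,::-1]
    if n!="wrist": k=cv2.resize(k[120:300,190:370],None,fx=3.3,fy=3.3,interpolation=2)
    cv2.imwrite(f"pics/{n}7.png",k)
pickle.dump(out,open("f.pkl","wb"));print(current_clock())
```

```text
[ 0.5744 -0.283   0.1558] 0.08566276479317012
17.3083
```

View pics/side7.png

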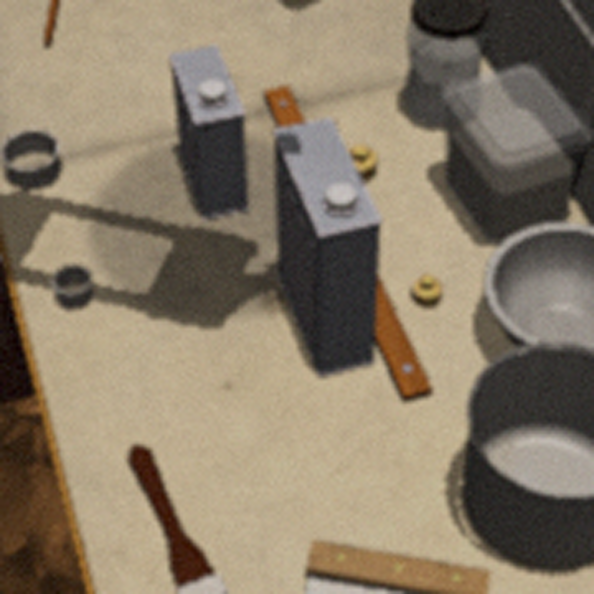

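View pics/scene7.png

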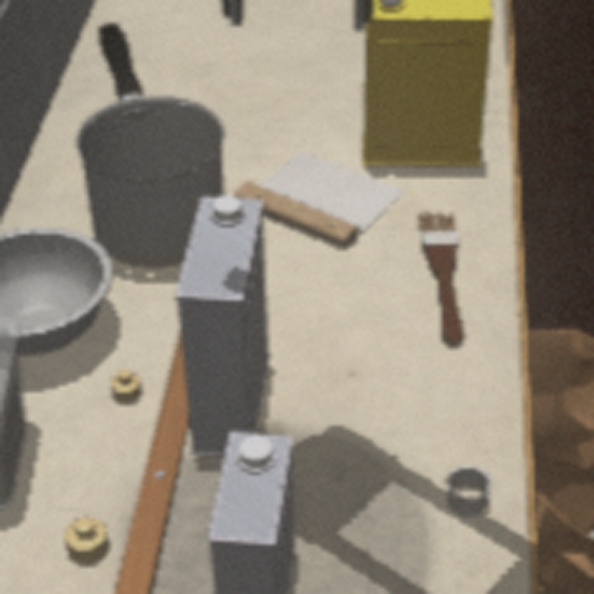

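View pics/wrist7.png

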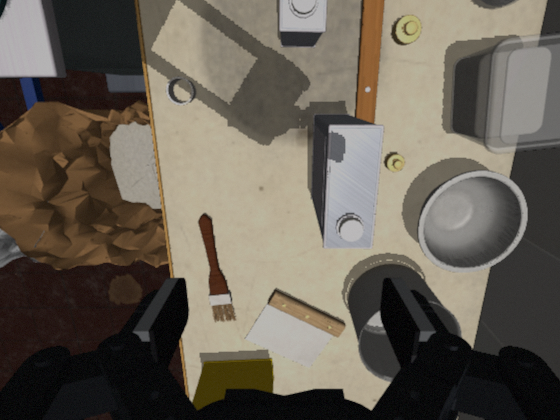

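Run:
```python
from h import *; import pickle
np.set_printoptions(precision=4,suppress=True)
o=pickle.load(open("f.pkl","rb"));s,d,w=o["scene"],o["side"],o["wrist"]
Z=lambda p:(p[0]/3.3+190,p[1]/3.3+120)
for n,a,b,q in zip(["+x+y","+x-y","-x-y","-x+y"],[(180,295),(201,198),(266,199),(248,299)],[(330,119),(378,222),(319,235),(277,130)],[(382,126),(373,247),(325,246),(328,127)]):
    print(n,*tri(s,Z(a),d,Z(b)),"wrist z=.2",plane(w,q,.2)[:2])
print("bottom right (side)",plane(d,Z((322,374)),0),plane(d,Z((373,358)),0))
print("bottom left +x (scene)",plane(s,Z((193,452)),0),"-x",plane(s,Z((225,455)),0))
print("strip near edge side", plane(d,Z((405,398)),0), plane(d,Z((381,342)),0),"scene",plane(s,Z((172,475)),.012),plane(s,Z((156,594)),.012))
print("short",[tri(s,Z(a),d,Z(b))[0] for a,b in [((212,541),(219,49)),((229,433),(245,112)),((292,436),(191,122)),((277,543),(172,57))]])
```

```text
+x+y [ 0.6002 -0.2204  0.1946] 0.002809259528745134 wrist z=.2 [ 0.6019 -0.2186]
+x-y [ 0.6004 -0.3576  0.1936] 0.0026784999805965102 wrist z=.2 [ 0.6033 -0.3566]
-x-y [ 0.543  -0.3589  0.1958] 0.003696610498298122 wrist z=.2 [ 0.5471 -0.355 ]
-x+y [ 0.5454 -0.2203  0.195 ] 0.00978330206576842 wrist z=.2 [ 0.5459 -0.2192]
bottom right (side) [ 0.5489 -0.3571  0.    ] [ 0.602  -0.3538  0.    ]
bottom left +x (scene) [ 0.6007 -0.2182  0.    ] -x [ 0.5701 -0.2169  0.    ]
strip near edge side [ 0.6143 -0.4089  0.    ] [ 0.6162 -0.3374  0.    ] scene [ 0.613  -0.1778  0.012 ] [ 0.6044 -0.0457  0.012 ]
short [array([ 0.5476, -0.0128,  0.13  ]), array([ 0.5466, -0.1203,  0.1347]), array([ 0.4931, -0.1192,  0.1363]), array([ 0.4975, -0.0128,  0.1326])]
```

The tin's front face is at x of about 0.601 at both ends and the strip's near edge is at about 0.610. That is a gap of about 9 mm, square to the strip, and the tin stands upright. I'm handing in.

```bash
python3 -c "
from plant import *
hand_in(); print(current_clock())"
```

```text
the job is handed in; nothing more can be done
the job is handed in; nothing more can be done
```

The tall tin is up at the strip and let go, and the job is handed in at about 17 s on the robot's clock (limit 38 s). `hand_in()` reports no verdict, so success rests on my own checks below.

**What I did:** I gripped the tin across its thickness near the top.
1. I tipped it 7° onto its left edge, swung the right end about 19° forward and set it down.
2. I then tipped it 7° onto its right edge, swung the left end forward and set it down.
3. I released it and backed off. It took one swing per end, and by arm position and camera the pivot edge stayed down each time.

**Last checks after release (scene, side and wrist views):**
- **Gap:** the front face is at x ≈ 0.600–0.603 m at both ends and the strip's near edge at about 0.610 m. That leaves a gap of about 9 mm.
- **Squareness:** the broad side is parallel to the strip within about 1°.
- **Upright:** the four top corners are level and stand over the bottom ones.
- **Short tin:** unmoved, within 2–3 mm of measuring error.

**What disagreed:**
- The scene and side cameras together read all heights about 6 mm low. The wrist pair scattered, reading 183–209 mm for the tin's 200 mm top and about 20 mm for the 12 mm strip.
- Readings of the strip's near edge vary by a few millimetres. One scene reading, near the edge of that picture, was about 6 mm off the rest.
- The final gap is uncertain by about 3 mm, well inside the tolerance.

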